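# Hold the filter clip open at its index

### The job

Unlock the filter clip by pulling its lock knob fully out until it clicks, then pull the spring-loaded jaw back by its upright handle until the pointer on the jaw stands opposite the middle of the small index block on the clip's edge, so that the polarizer can be lifted out by someone else. Finish while still holding the jaw there by the handle: do not let go, and leave the lock knob out. Leave the polarizer resting in the clip and do not disturb the lens tubes, the step-up ring or the blower.

Things in the scene. Friction and masses are not known exactly. Their poses are not given: they have to be found in the camera images.
- clip: Filter clip fixed to the shelf: grey plastic base plate 12 mm thick, spanning x -107 to +107 and y -66 to +85 mm of its origin (at shelf height). Its own -x axis points roughly towards the robot: the way the jaw is pulled. Lock knob on its -y side, index block on its +y edge. An aluminium lock bracket (26 x 16 mm, top 60 mm above the shelf) stands at x -40, y -58 mm.
- knob (a point): Centre of the lock knob's head: a black cylinder 26 mm across, 20 mm long, axis level along the clip's y, 45 mm above the shelf, off the plate's side (at x -40, y -95 mm of the clip when home); free shelf under and beside it. An 8 mm rod joins it to the bracket. Pinch the head from above, fingers closing along the clip's x, and pull to the clip's -y. The point moves with it.
- lock (a joint): Lock knob travel in m: 0 home (locked) to 0.018 fully out along the clip's -y axis (a click detent of about 5 N midway, about 1 N friction elsewhere; it stays out when let go). While it is home its pin blocks the jaw.
- handle (a point): Point on the jaw's handle, 80 mm above the shelf. The handle is an upright black bar, 14 mm along the clip's x, 30 mm along its y, standing free from 34 to 96 mm above the shelf (at x -18, y 0 mm of the clip when shut). Pinch from above, fingers closing along the clip's x, fingertips higher than 40 mm. The point moves with the jaw.
- jaw (a joint): Jaw opening in m: 0 shut to 0.050 at its stop, along the clip's -x axis. A spring always pulls it shut: about 5 N at 0, plus 120 N/m, so about 10 N at 0.045. With the lock home it moves only about 1.5 mm.
- pointer (a point): Tip of the flat black pointer (10 mm wide, end tapering to the tip, 21 mm above the shelf) that sticks out from the jaw on the clip's +y side; it moves with the jaw along the clip's x axis.
- index_mid (a point): Middle of the index block: black, 10 mm along the clip's x, 14 mm along its y, 20 mm tall, fixed on the clip's +y edge, 22 to 44 mm towards -x from where the pointer rests with the jaw shut (it differs each time). The point is 21 mm above the shelf, axes parallel to the clip's. The pointer passes beside it with 4 mm to spare.
- polarizer: Circular polarizer, 75 mm across and 8 mm thick, black rim with glass, lying flat and loose on the clip's round seat (origin at its underside centre, 26 mm above the shelf, at x 45, y 0 mm of the clip).
- tube_tall: Bystander: aluminium lens tube standing upright, 60 mm across, 95 mm tall, origin at its foot.
- tube_short: Bystander: aluminium lens tube standing upright, 68 mm across, 60 mm tall, origin at its foot.
- step_ring: Bystander: stainless step-up ring lying flat, 82 mm across, 7 mm thick, origin at its underside centre.
- blower: Bystander: green silicone blower lying on its side, 60 mm thick, about 120 mm long along its x axis, origin under it at shelf height.
Mind the look-alikes: they are no part of the job. What is shaped like the polarizer but purple or turquoise is not meant.

How it is judged:
By the outcome, as a careful person would: the job done as asked, in the order asked, and still so for the second after the job is handed in, while the arm keeps its last pose, push and grip.
It also fails if it takes over 40 s, if anything falls off the work surface, if the arm or the gripper's body presses on something with over 40 N, if the wrist force passes 120 N, or if a joint passes its speed limit or range.

### The arm

A 6-joint arm with a two-finger parallel gripper is mounted at the origin on the work surface. World frame = base frame: x ahead of the robot, y to its left, z up, the work surface at z = 0. Lengths are in m, angles in rad, forces in N, time in s.
With the tool pointing down it reaches from about 0.25 to 0.775 m from the base axis. Payload 8.9 kg.
Tool frame: the origin (TCP) lies at the very end of the fingers, on their centre line; the grasp point (between the pads) lies 19 mm behind it; z points along the fingers, y is the direction in which the jaws open and shut (so a half turn about z gives the same grasp; the last joint's range is limited). The gripper opens to 85 mm and grips with 20 to 120 N. Pads are 22 mm wide; open, the fingers measure 114 mm over their backs; the gripper's body (76 mm by 85 mm) begins 54 mm behind the grasp point. The pads swing forward as they close: fully open they stand 13 mm farther back than shut.
Start: joints at [1.092, 0.291, -0.153, 1.127, 0, 1.431], TCP at [0.175, 0.495, 0.231] pointing down, gripper open.
Joint ranges: [-2.52, 2.52], [-0.91, 1.74], [-1.3, 1.37], [-1.96, 2.02], [-1.52, 1.47], [-3.14, 3.14]. Speed limits (rad/s): [2.22, 2.22, 2.79, 3.14, 3.14, 3.14].

### API

Orientations are given as a rotation vector (axis times angle).
In Python, from station import env gives the robot as it stands.
- The arm moves only by the shell command python3 -m pendant 'ROWS'. ROWS is text: rows parted by semicolons, each of 7 numbers parted by spaces: the shift along the tool's x, y, z in m, then the turn, a rotation vector about the tool's x, y, z in degrees, then the finger opening in m, from 0 to 0.0854. A call has 1 to 8 rows; each row shifts and turns the commanded pose from where the row before left it, along the tool's axes as they then stand; what a row does not reach is not made up. A row lasts 1/8 s, in which the tool goes at most 62.5 mm and 10.7 degrees, less where a joint would pass 70% of its speed; a pose out of reach is approached as far as the arm can. A call with a gripper value outside its range is refused whole. The fingers move at their own pace and stop on an object; the grip force is fixed at half the most. Time passes only in rows, so rows that do not move let the fingers close. It gives the time, the measured TCP pose, the force and the opening at its end, in the units of the state.
- env.observe(): the state, without advancing time (a new reading comes with each control period).
- env.grab_frame(name): name is "scene" or "top" or "wrist"; returns (picture, depth): 420x560x3 uint8, red, green, blue; 420x560 float32, m along the optical axis (not along the pixel's ray), 0 where there is no reading.
- env.camera_info(name): a dict with "mtx" (3x3 intrinsics, pixels), "D" ([k1, k2, p1, p2, k3] as OpenCV has them; the pictures are not rectified), "world_to_cam" (4x4, takes a point from world to camera coordinates); the wrist camera has in their place "tool_from_camera" (4x4, takes a point from camera to tool coordinates, whose origin is the TCP and whose axes are the flange's). Camera axes: x right, y down, z forward; pixel columns grow to the right and rows downward; lengths in m; the calibration is good to about 2 mm. A picture is of the moment at which its call begins: read the wrist's pose just before it. camera_info takes no time and is no camera call.
- env.sign_off(): hands the job in, once; it reports no verdict.
The state is a dict: "clock": time; "joints": joint angles; "dq": joint speeds; "tau": joint torques, N m; "tcp_pos": TCP position; "eef_rot": TCP orientation; "ft_force": force on the tool from outside, world axes, zero at the start; "torque": the same for the moment, N m; "width": finger opening in m.
Only numpy, scipy, OpenCV 4.12 (cv2) and the standard library are available. Lean on these libraries where they do the work, as an engineer would, in place of code of your own. Each camera call takes 0.05 s, during which the arm holds its last target.

## Working session

There is one attempt and no reset: what is moved stays moved. The work goes in short steps, Python scripts to look and compute and a shell command to move; the robot and the scene stay as the last step left them, time stands still between calls to the robot, and variables do not carry over. Pictures are saved under pics/ and viewed, and the job is handed in when it is done.

```bash
ls; mkdir -p pics; python3 - <<'E'
from station import env
import cv2,numpy as np
s=env.observe()
for k,v in s.items(): print(k,np.round(v,4))
for n in("scene","top","wrist"):
    im,d=env.grab_frame(n); cv2.imwrite(f"pics/{n}0.png",im[:,:,::-1]); np.save(f"{n}0_d.npy",d)
    i=env.camera_info(n); print(n,i)
E
```

```text
pics
clock 0.0
joints [ 1.0917  0.2913 -0.1541  1.1267  0.      1.4315]
dq [ 0.0002 -0.0014  0.0009 -0.0015 -0.0018 -0.0015]
tau [-1.50000e-03 -5.37150e+01  3.31368e+01  1.63000e-02 -4.00000e-04
 -0.00000e+00]
tcp_pos [0.1748 0.4946 0.2308]
eef_rot [-5.311e-01 -3.096e+00  1.900e-03]
ft_force [ 0.1885 -0.0414 -0.522 ]
torque [-0.0248  0.0114  0.0506]
width 0.0851
scene {'mtx': array([[518.98216404,   0.        , 268.19925102],
       [  0.        , 518.98216404, 211.07774754],
       [  0.        ,   0.        ,   1.        ]]), 'D': array([0.00647356, 0.        , 0.        , 0.        , 0.        ]), 'world_to_cam': array([[-0.17533482,  0.9844987 ,  0.00447236,  0.11291599],
       [ 0.79283612,  0.14389082, -0.59220463, -0.45784779],
       [-0.58366822, -0.10028825, -0.8057752 ,  1.74745095],
       [ 0.        ,  0.        ,  0.        ,  1.        ]])}
top {'mtx': array([[455.3963029 ,   0.        , 286.46647876],
       [  0.        , 455.3963029 , 200.63273578],
       [  0.        ,   0.        ,   1.        ]]), 'D': array([0.03383439, 0.        , 0.        , 0.        , 0. 
[... 182 characters left out ...]
 -0.98747062,  0.99304844],
       [ 0.        ,  0.        ,  0.        ,  1.        ]])}
wrist {'mtx': array([[321.93275091,   0.        , 283.9836941 ],
       [  0.        , 321.93275091, 212.53086584],
       [  0.        ,   0.        ,   1.        ]]), 'D': array([-0.04325424,  0.        ,  0.        ,  0.        ,  0.        ]), 'tool_from_camera': array([[ 8.17015596e-04, -9.52776108e-01, -3.03672555e-01,
         7.84649738e-02],
       [ 9.99999666e-01,  7.74241910e-04,  2.61255515e-04,
        -9.06397959e-05],
       [-1.38019936e-05, -3.03672667e-01,  9.52776422e-01,
        -1.42542583e-01],
       [ 0.00000000e+00,  0.00000000e+00,  0.00000000e+00,
         1.00000000e+00]])}
```

View pics/top0.png

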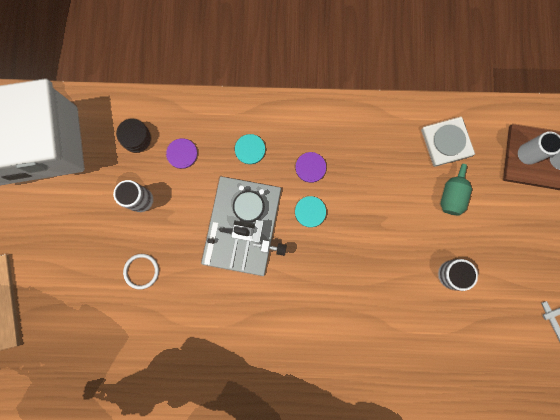

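View pics/scene0.png

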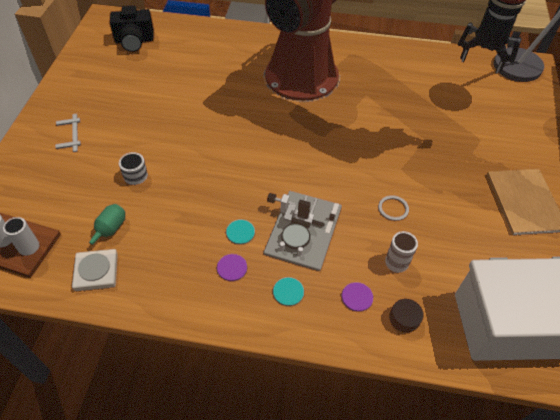

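View pics/wrist0.png

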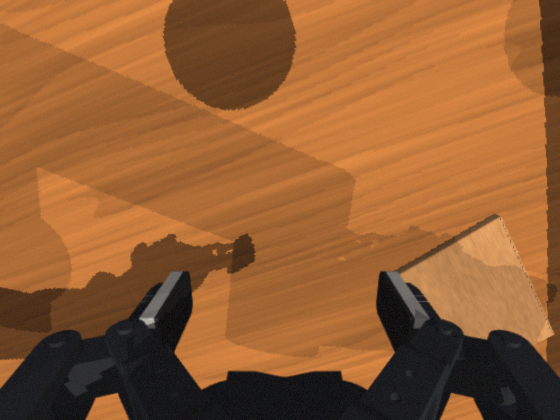

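The top view shows the clip near (243,226), with the knob on the right at (282,249), the handle at about (243,229) and the polarizer in its seat at (248,206). Look-alikes are the purple discs at (182,153) and (311,167), the turquoise discs at (250,149) and (311,212), the grey filter on a white box at (450,140), and a black cap at (133,135). I'm choosing the grey clip, and I'll check it in a close crop.

```bash
cat > h.py <<'E'
import numpy as np, cv2
from station import env
from scipy.spatial.transform import Rotation as R
def w2c(n, s=None):
    i=env.camera_info(n)
    if n!="wrist": return i["world_to_cam"],i
    T=np.eye(4); T[:3,:3]=R.from_rotvec(s["eef_rot"]).as_matrix(); T[:3,3]=s["tcp_pos"]
    return np.linalg.inv(T@i["tool_from_camera"]),i
def plane(n,px,z,s=None):
    M,i=w2c(n,s); px=np.array(px,float).reshape(-1,1,2)
    u=cv2.undistortPoints(px,i["mtx"],i["D"]).reshape(-1,2)
    C=np.linalg.inv(M); d=np.c_[u,np.ones(len(u))]@C[:3,:3].T; o=C[:3,3]
    return o+d*((z-o[2])/d[:,2])[:,None]
def depthpts(n,px,D,s=None):
    M,i=w2c(n,s); px=np.array(px,float).reshape(-1,1,2)
    u=cv2.undistortPoints(px,i["mtx"],i["D"]).reshape(-1,2)
    d=np.array([D[int(round(p[1])),int(round(p[0]))] for p in px.reshape(-1,2)])
    C=np.linalg.inv(M); return (np.c_[u,np.ones(len(u))]*d[:,None])@C[:3,:3].T+C[:3,3]
def proj(n,P,s=None):
    M,i=w2c(n,s); r,_=cv2.Rodrigues(M[:3,:3])
    return cv2.projectPoints(np.array(P,float).reshape(-1,3),r,M[:3,3],i["mtx"],i["D"])[0].reshape(-1,2)
E
python3 - <<'E'
import cv2
im=cv2.imread("pics/top0.png")[165:290,185:305]
cv2.imwrite("pics/topc.png",cv2.resize(im,None,fx=4.8,fy=4.8,interpolation=cv2.INTER_CUBIC))
im=cv2.imread("pics/scene0.png")[180:275,250:355]
cv2.imwrite("pics/scenec.png",cv2.resize(im,None,fx=6,fy=6,interpolation=cv2.INTER_CUBIC))
E
```

```text
(no output)
```

View pics/topc.png

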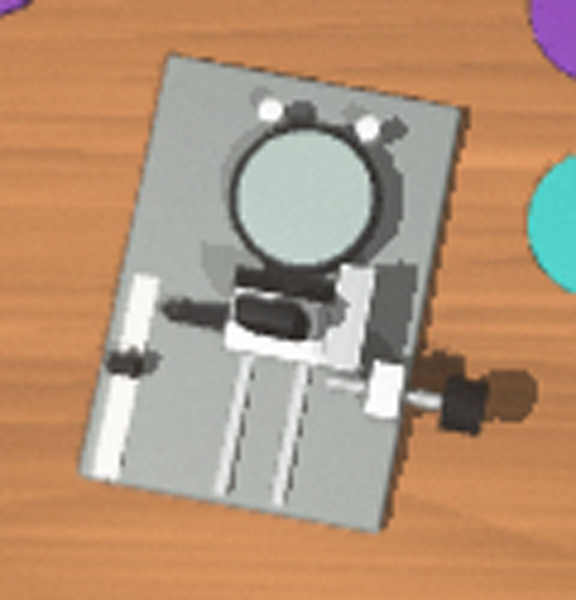

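View pics/scenec.png

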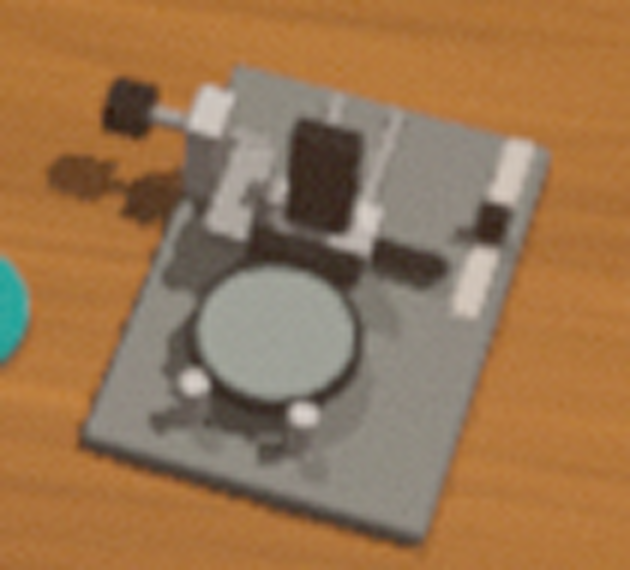

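The crop confirms it: grey clip, clear polarizer in the seat, pointer at (165,308) in the crop, index block at (132,361) and knob at (465,405). Next I compute the clip's pose from the plate corners.

```bash
python3 - <<'E'
from h import *
def cp(p,f,o): return (np.array(p,float)+.5)/f-.5+np.array(o)
top=plane("top",cp([(168,55),(468,108),(381,530),(80,475)],4.8,(185,165)),.012)
sc=plane("scene",cp([(425,530),(83,435),(238,67),(550,150)],6,(250,180)),.012)
L=np.array([(.107,.085),(.107,-.066),(-.107,-.066),(-.107,.085)])
for n,P in(("top",top),("scene",sc)):
    P=P[:,:2];print(n,np.round(P,4).tolist(),"sides",[round(np.linalg.norm(P[i]-P[i-1]),4) for i in range(4)])
    A=L-L.mean(0);B=P-P.mean(0); H=A.T@B
    th=np.arctan2(H[0,1]-H[1,0],H[0,0]+H[1,1]); Rm=np.array([[np.cos(th),-np.sin(th)],[np.sin(th),np.cos(th)]])
    o=P.mean(0)-Rm@L.mean(0); print("yaw",np.degrees(th),"o",o)
    for k,l,z in(("knob",(-.04,-.095),.045),("handle",(-.018,0),.08),("pol",(.045,0),.034)):
        w=np.r_[o+Rm@np.array(l),z];print(k,np.round(w,4),"toppx",proj("top",w)[0].round(1),"scenepx",proj("scene",w)[0].round(1))
    q=plane("top",cp([(132,361),(160,310)],4.8,(185,165)),.021)[:,:2]
    print("idx,pointer local",((q-o)@Rm).round(4))
print(env.observe()["clock"])
E
```

```text
top [[0.7405, 0.1497], [0.7176, -0.0018], [0.5081, 0.0342], [0.5306, 0.1816]] sides [np.float64(0.2123), np.float64(0.1532), np.float64(0.2125), np.float64(0.1491)]
yaw -9.016357780265915 o [0.62270618 0.08156389]
knob [ 0.5683 -0.006   0.045 ] toppx [281.8 248.8] scenepx [271. 198.]
handle [0.6049 0.0844 0.08  ] toppx [241.4 230.2] scenepx [303.7 205.8]
pol [0.6672 0.0745 0.034 ] toppx [248.7 205.6] scenepx [295.4 235.3]
idx,pointer local [[-0.0482  0.0697]
 [-0.0214  0.0615]]
scene [[0.7379, 0.1487], [0.7177, 0.0007], [0.5091, 0.0351], [0.5313, 0.1814]] sides [np.float64(0.2092), np.float64(0.1494), np.float64(0.2115), np.float64(0.1479)]
yaw -8.848118706759621 o [0.62254234 0.0820969 ]
knob [ 0.5684 -0.0056  0.045 ] toppx [281.7 248.7] scenepx [271.2 198. ]
handle [0.6048 0.0849 0.08  ] toppx [241.2 230.3] scenepx [303.9 205.8]
pol [0.667  0.0752 0.034 ] toppx [248.5 205.7] scenepx [295.7 235.3]
idx,pointer local [[-0.0478  0.0693]
 [-0.0209  0.061 ]]
0.15
```

The geometry agrees: side lengths are 0.212 and 0.150, and both cameras match within 1 mm. Next I compute the rows to a point above the knob.

```bash
cat >> h.py <<'E'
O=np.array([.6226,.0818]); YAW=np.radians(-8.93)
Rc=np.array([[np.cos(YAW),-np.sin(YAW)],[np.sin(YAW),np.cos(YAW)]])
def loc2w(x,y,z): return np.r_[O+Rc@np.array([x,y]),z]
RT=np.c_[np.r_[Rc@[0,1],0],np.r_[Rc@[1,0],0],[0,0,-1]]  # goal tool axes
def delta(goal,s=None):
    s=s or env.observe(); M=R.from_rotvec(s["eef_rot"]).as_matrix()
    print("shift(tool)",(M.T@(goal-s["tcp_pos"])).round(4),"turn(tool,deg)",np.degrees(R.from_matrix(M.T@RT).as_rotvec()).round(2))
def simrows(T,rows):
    for r in rows:
        r=np.array(r,float); p=T[:3,:3]@r[:3]+T[:3,3]; T=T.copy();T[:3,3]=p;T[:3,:3]=T[:3,:3]@R.from_rotvec(np.radians(r[3:6])).as_matrix()
    return T
E
python3 - <<'E'
from h import *
s=env.observe(); g=loc2w(-.04,-.097,.2); delta(g,s); print(g)
M=R.from_rotvec(s["eef_rot"]).as_matrix(); st=(g-s["tcp_pos"])/16
for k in range(16): print((R.from_rotvec([0,0,np.radians(5*k)]).as_matrix().T@M.T@st).round(3))
E
```

```text
shift(tool) [-0.5382 -0.3427  0.0311] turn(tool,deg) [-5.000e-02  3.000e-02  7.946e+01]
[ 0.56802777 -0.00781513  0.2       ]
[-0.034 -0.021  0.002]
[-0.035 -0.018  0.002]
[-0.037 -0.015  0.002]
[-0.038 -0.012  0.002]
[-0.039 -0.009  0.002]
[-0.04  -0.005  0.002]
[-0.04  -0.002  0.002]
[-0.04   0.002  0.002]
[-0.04   0.005  0.002]
[-0.039  0.009  0.002]
[-0.038  0.012  0.002]
[-0.037  0.015  0.002]
[-0.035  0.018  0.002]
[-0.034  0.021  0.002]
[-0.032  0.024  0.002]
[-0.029  0.027  0.002]
```

```bash
python3 -m pendant '-.034 -.021 .002 0 0 5 .0854; -.035 -.018 .002 0 0 5 .0854; -.037 -.015 .002 0 0 5 .0854; -.038 -.012 .002 0 0 5 .0854; -.039 -.009 .002 0 0 5 .0854; -.04 -.005 .002 0 0 5 .0854; -.04 -.002 .002 0 0 5 .0854; -.04 .002 .002 0 0 5 .0854'
python3 -m pendant '-.04 .005 .002 0 0 5 .0854; -.039 .009 .002 0 0 5 .0854; -.038 .012 .002 0 0 5 .0854; -.037 .015 .002 0 0 5 .0854; -.035 .018 .002 0 0 5 .0854; -.034 .021 .002 0 0 5 .07; -.032 .024 .002 0 0 5 .06; -.029 .027 .002 0 0 4.5 .06'
python3 - <<'E'
from h import *
s=env.observe(); delta(loc2w(-.04,-.097,.1),s)
im,d=env.grab_frame("wrist"); cv2.imwrite("pics/wrist1.png",im[:,:,::-1])
print(s["clock"],s["width"],s["joints"])
print(proj("wrist",[loc2w(-.04,-.095,.045),loc2w(-.018,0,.08),loc2w(-.018,0,.096)],s))
E
```

```text
clock: 1.15
tcp_pos: [0.3731, 0.2427, 0.2152]
eef_rot: [-1.562, -2.726, 0.0]
ft_force: [0.7, 1.6, 0.3]
width: 0.0854
clock: 2.15
tcp_pos: [0.5688, -0.0092, 0.199]
eef_rot: [-2.391, -2.037, 0.0]
ft_force: [0.4, 0.2, 0.3]
width: 0.06
shift(tool) [ 0.0013 -0.001   0.099 ] turn(tool,deg) [-0.03 -0.   -0.21]
2.15 0.06001425765284857 [-1.44758884e-01  3.93205896e-01 -9.07026045e-02  1.08732380e+00
  3.23282893e-05  1.58548211e+00]
[[283.70151808 192.40516619]
 [312.18772101  82.31414439]
 [314.05222394  80.45277153]]
```

View pics/wrist1.png

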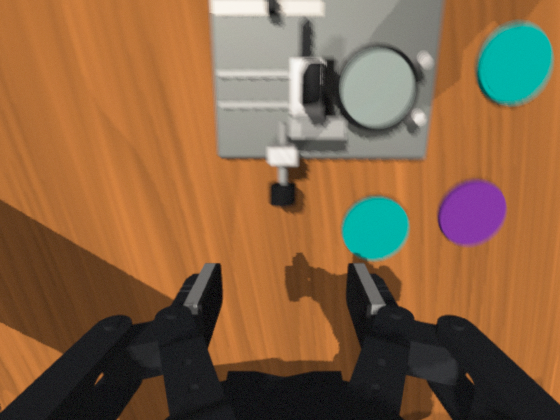

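The wrist view shows the knob at (283,194), against a prediction of (283.7,192.4). It sits on the tool's centre line, so I descend around it and close.

```bash
python3 -m pendant '.001 -.001 .04 0 0 0 .06; 0 0 .04 0 0 0 .06; 0 0 .04 0 0 0 .06; 0 0 .035 0 0 0 .06; 0 0 .017 0 0 0 .06; 0 0 0 0 0 0 .06'
python3 - <<'E'
from h import *
s=env.observe(); delta(loc2w(-.04,-.097,.026),s)
im,d=env.grab_frame("wrist"); cv2.imwrite("pics/wrist2.png",im[:,:,::-1])
E
```

```text
clock: 2.95
tcp_pos: [0.566, -0.0066, 0.026]
eef_rot: [-2.386, -2.04, 0.003]
ft_force: [-0.1, -0.8, 0.7]
width: 0.0603
shift(tool) [-0.0009  0.0022 -0.    ] turn(tool,deg) [-0.18  0.   -0.02]
```

View pics/wrist2.png

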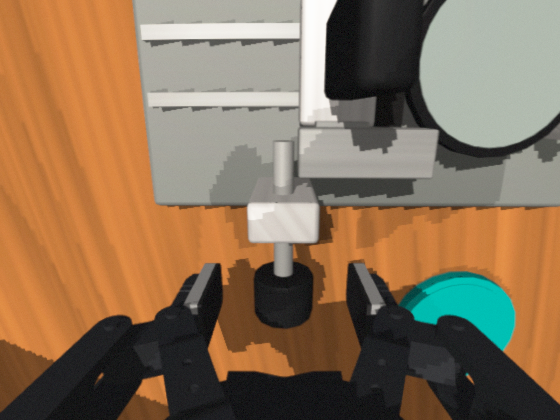

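The knob at (284,293) is centred between the fingers at (216,285) and (352,285). Closing now.

```bash
python3 -m pendant '0 .002 0 0 0 0 .04; 0 0 0 0 0 0 .015; 0 0 0 0 0 0 .015; 0 0 0 0 0 0 .015; 0 0 0 0 0 0 .015; 0 0 0 0 0 0 .015'
```

```text
clock: 3.75
tcp_pos: [0.5659, -0.0069, 0.0281]
eef_rot: [-2.385, -2.039, 0.007]
ft_force: [-15.8, 0.3, 16.8]
width: 0.0241
```

The knob is gripped at width 24 mm. The side and upward force of about 16 N comes from a small offset plus the pads swinging forward, so I relieve it and then look.

```bash
python3 -m pendant '0 -.002 -.002 0 0 0 .015; 0 0 0 0 0 0 .015'
python3 - <<'E'
from h import *
s=env.observe(); delta(loc2w(-.04,-.097,.026),s); print(s["ft_force"],s["width"])
im,d=env.grab_frame("wrist"); cv2.imwrite("pics/wrist3.png",im[:,:,::-1])
E
```

```text
clock: 4.0
tcp_pos: [0.5657, -0.0067, 0.0289]
eef_rot: [-2.387, -2.04, 0.004]
ft_force: [-6.4, 1.3, -2.7]
width: 0.0243
shift(tool) [-0.0007  0.0025  0.0029] turn(tool,deg) [-0.18  0.02 -0.04]
[-6.44554102  1.26464985 -2.66500125] 0.024325319789508963
```

View pics/wrist3.png

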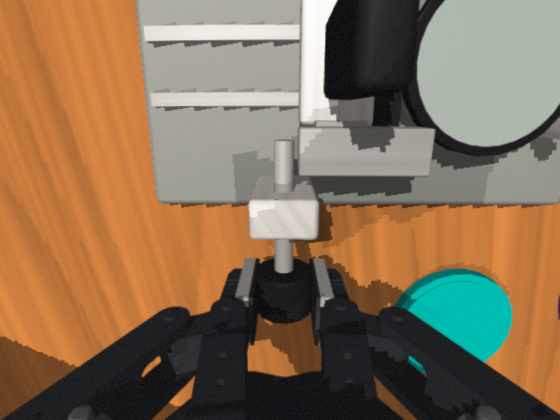

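The head is firmly pinched. Pulling along tool -x (the clip's -y).

```bash
python3 -m pendant '-.003 0 0 0 0 0 .015; -.003 0 0 0 0 0 .015; -.003 0 0 0 0 0 .015; -.003 0 0 0 0 0 .015; -.003 0 0 0 0 0 .015; -.002 0 0 0 0 0 .015; 0 0 0 0 0 0 .015'
python3 - <<'E'
from h import *
s=env.observe();delta(loc2w(-.04,-.097,.0289),s)
E
python3 -m pendant '-.002 0 0 0 0 0 .015; -.001 0 0 0 0 0 .015; 0 0 0 0 0 0 .015'
python3 - <<'E'
from h import *
s=env.observe();delta(loc2w(-.04,-.097,.0289),s)
im,d=env.grab_frame("wrist"); cv2.imwrite("pics/wrist4.png",im[:,:,::-1])
E
```

```text
clock: 4.92
tcp_pos: [0.563, -0.0235, 0.0289]
eef_rot: [-2.386, -2.039, 0.004]
ft_force: [-6.0, 0.2, -2.6]
width: 0.0241
shift(tool) [ 0.0163  0.0025 -0.0001] turn(tool,deg) [-0.2   0.   -0.04]
clock: 5.3
tcp_pos: [0.5629, -0.0246, 0.0288]
eef_rot: [-2.384, -2.039, -0.001]
ft_force: [-4.2, 9.5, -4.0]
width: 0.0236
shift(tool) [ 0.0173  0.0024 -0.0001] turn(tool,deg) [-0.18 -0.21  0.02]
```

View pics/wrist4.png

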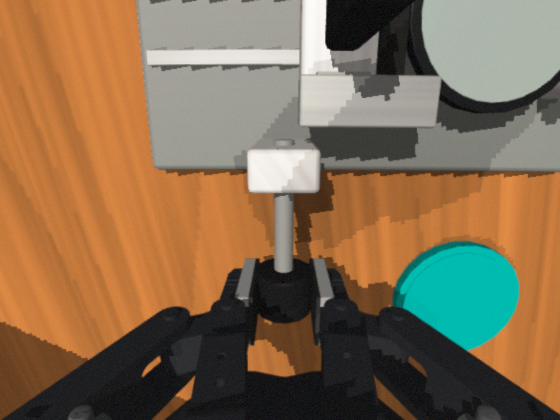

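The knob has travelled 18.0 mm and hit the stop, with 9.5 N against the pull and the head unslipped in the pads. I relax slightly, release and rise.

```bash
python3 -m pendant '.001 0 0 0 0 0 .015; 0 0 0 0 0 0 .06; 0 0 0 0 0 0 .06; 0 0 0 0 0 0 .06; 0 0 -.03 0 0 0 .06; 0 0 -.04 0 0 0 .06; 0 0 -.05 0 0 0 .06; 0 0 0 0 0 0 .06'
python3 - <<'E'
from h import *
s=env.observe();delta(loc2w(-.018,0,.13),s)
im,d=env.grab_frame("wrist"); cv2.imwrite("pics/wrist5.png",im[:,:,::-1]); print(proj("wrist",[loc2w(-.04,-.113,.058),loc2w(-.018,0,.096)],s))
im,d=env.grab_frame("top"); cv2.imwrite("pics/top5.png",cv2.resize(im[165:290,185:305,::-1],None,fx=4.8,fy=4.8,interpolation=cv2.INTER_CUBIC))
E
```

```text
clock: 6.35
tcp_pos: [0.5675, -0.0263, 0.1534]
eef_rot: [2.384, 2.037, 0.008]
ft_force: [0.5, 0.0, -0.4]
width: 0.06
shift(tool) [0.1154 0.0194 0.0236] turn(tool,deg) [ 0.45  0.01 -0.04]
[[280.8915297  212.02593064]
 [319.25309571  41.40452984]]
```

View pics/wrist5.png

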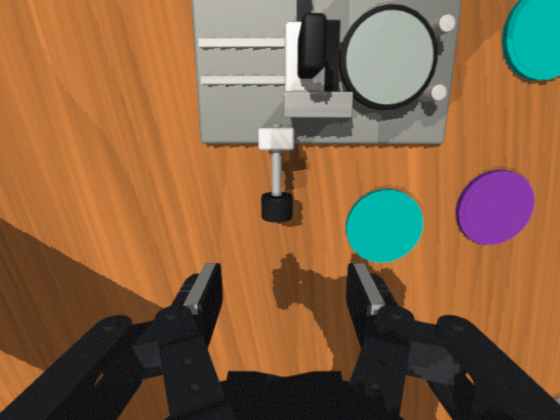

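The knob stays out at (277,207), and the handle is at (314,42). Both sit about 2.5 mm lower along the clip's x than my estimate, which agrees with the grip offset. Moving above the handle.

```bash
sed -i 's/^O=.*/O=np.array([.6226,.0818])-.0025*np.array([.988,-.155])/' h.py; python3 -m pendant '.04 .006 0 0 0 0 .05; .045 .006 0 0 0 0 .05; .03 .005 0 0 0 0 .05; 0 0 0 0 0 0 .05'
python3 - <<'E'
from h import *
s=env.observe();delta(loc2w(-.018,0,.061),s)
im,d=env.grab_frame("wrist"); cv2.imwrite("pics/wrist6.png",im[:,:,::-1]); print(proj("wrist",[loc2w(-.04,-.113,.058),loc2w(-.018,0,.096)],s))
E
```

```text
clock: 6.95
tcp_pos: [0.5987, 0.0871, 0.1475]
eef_rot: [-2.384, -2.043, 0.002]
ft_force: [-0.2, -0.7, -0.5]
width: 0.05Traceback (most recent call last):
  File "<stdin>", line 1, in <module>
  File "h.py", line 23, in <module>
    Rc=np.array([[np.cos(YAW),-np.sin(YAW)],[np.sin(YAW),np.cos(YAW)]])
                         ^^^
NameError: name 'YAW' is not defined
```

```bash
sed -i 's/^Rc=/YAW=np.radians(-8.93)\nRc=/' h.py
python3 - <<'E'
from h import *
s=env.observe();delta(loc2w(-.018,0,.061),s)
im,d=env.grab_frame("wrist"); cv2.imwrite("pics/wrist6.png",im[:,:,::-1]); print(proj("wrist",[loc2w(-.04,-.113,.058),loc2w(-.018,0,.096)],s))
E
```

```text
shift(tool) [-0.0015  0.0041  0.0865] turn(tool,deg) [-0.13  0.01  0.11]
[[263.9453043  341.30033952]
 [291.20591438 238.11625766]]
```

View pics/wrist6.png

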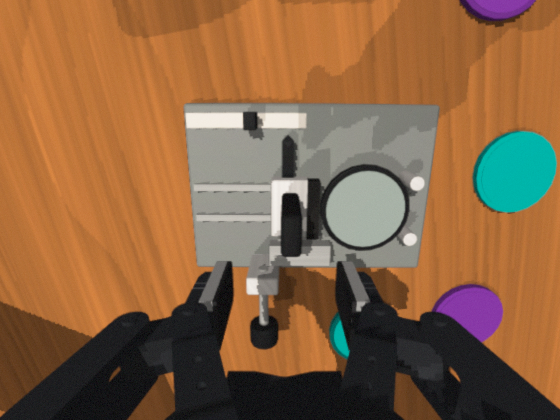

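The handle is at (291,230) as predicted. The pointer tip is at (288,137) and the index block at (250,121). Descending.

```bash
python3 -m pendant '0 .004 .02 0 0 0 .05; 0 0 .025 0 0 0 .05; 0 0 .025 0 0 0 .05; 0 0 .0165 0 0 0 .05; 0 0 0 0 0 0 .05'
python3 - <<'E'
from h import *
s=env.observe();delta(loc2w(-.018,0,.061),s)
im,d=env.grab_frame("wrist"); cv2.imwrite("pics/wrist7.png",im[:,:,::-1]); np.save("d7.npy",d)
E
```

```text
clock: 7.62
tcp_pos: [0.6019, 0.0839, 0.0615]
eef_rot: [-2.388, -2.039, 0.004]
ft_force: [0.6, -0.1, 1.0]
width: 0.0497
shift(tool) [0.0011 0.0002 0.0005] turn(tool,deg) [-0.16  0.04 -0.08]
```

View pics/wrist7.png

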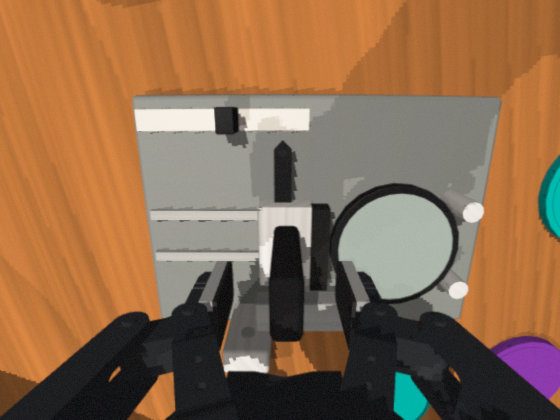

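The handle at (288,285) stands between the fingers at (222,285) and (350,285). Closing.

```bash
python3 -m pendant '0 0 0 0 0 0 .03; 0 0 0 0 0 0 .005; 0 0 -.001 0 0 0 .005; 0 0 -.001 0 0 0 .005; 0 0 0 0 0 0 .005; 0 0 0 0 0 0 .005'
python3 - <<'E'
from h import *
s=env.observe();delta(loc2w(-.018,0,.061),s)
im,d=env.grab_frame("wrist"); cv2.imwrite("pics/wrist8.png",im[:,:,::-1]); np.save("d8.npy",d)
cv2.imwrite("pics/wrist8c.png",cv2.resize(im[90:215,185:325,::-1],None,fx=5,fy=4.8*5/4.8,interpolation=cv2.INTER_CUBIC)[:600])
P=depthpts("wrist",[(222,112),(228,115),(282,160),(282,180),(180,120),(400,140)],d,s); print(P.round(4)); print(((P[:,:2]-O)@Rc).round(4))
E
```

```text
clock: 8.43
tcp_pos: [0.6029, 0.0847, 0.064]
eef_rot: [-2.388, -2.04, 0.001]
ft_force: [3.9, 0.8, -18.6]
width: 0.0132
shift(tool) [ 0.0002 -0.0006  0.003 ] turn(tool,deg) [-0.06  0.   -0.04]
[[0.5824 0.1659 0.0325]
 [0.5851 0.1639 0.0323]
 [0.609  0.1352 0.0242]
 [0.6071 0.1236 0.0231]
 [0.5536 0.166  0.0129]
 [0.6799 0.1345 0.0122]]
[[-0.0503  0.0768]
 [-0.0473  0.0753]
 [-0.0192  0.0506]
 [-0.0193  0.0389]
 [-0.0788  0.0724]
 [ 0.0509  0.061 ]]
```

View pics/wrist8.png

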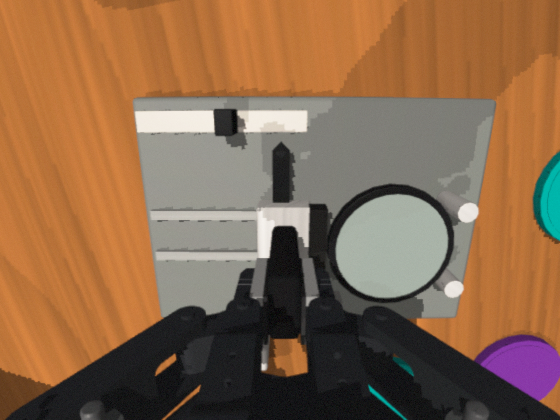

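View pics/wrist8c.png

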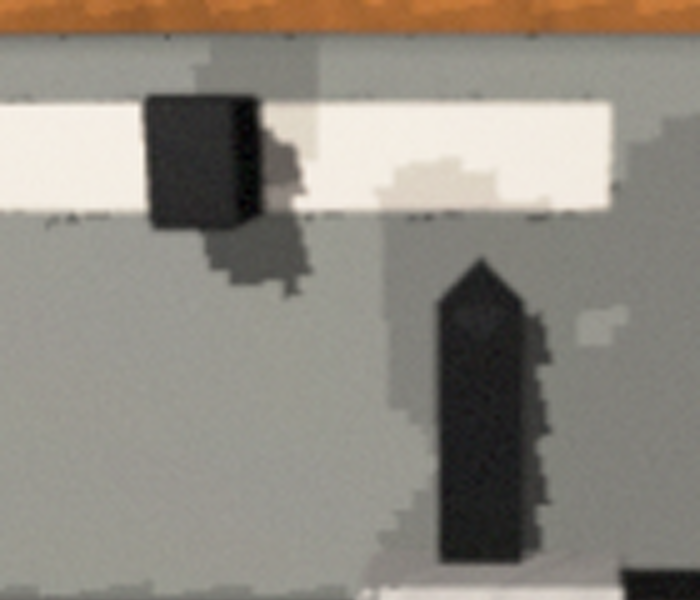

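Block and pointer are both clear in the close crop: the block's top face centre is near (193,162) and the pointer tip near (482,258). I compute the opening needed.

```bash
cat >> h.py <<'E'
def rel(s,block4,tip,o,f):
    c=lambda p:(np.array(p,float)+.5)/f-.5+np.array(o)
    b=plane("wrist",c(block4),.032,s)[:,:2]; t=plane("wrist",c([tip]),.0235,s)[:,:2]
    lb=(b-O)@Rc; lt=(t-O)@Rc
    print("block corners",lb.round(4).tolist(),"mid",lb.mean(0).round(4),"tip",lt[0].round(4),"to go (mm, -x)",((lt[0]-lb.mean(0))[0]*1e3).round(2))
E
python3 - <<'E'
from h import *
s=env.observe()
rel(s,[(147,97),(236,97),(239,228),(151,228)],(482,258),(185,90),5)
E
```

```text
block corners [[-0.0544, 0.0784], [-0.0452, 0.0784], [-0.0455, 0.065], [-0.0548, 0.0651]] mid [-0.05    0.0717] tip [-0.0198  0.0611] to go (mm, -x) 30.21
```

The block measures 9.3 x 13.4 mm (given as 10 x 14), and there are 30.2 mm to go. I relieve the lift, pull 27 mm along tool -y, then look again.

```bash
python3 -m pendant '0 0 .0015 0 0 0 .005; 0 -.004 0 0 0 0 .005; 0 -.004 0 0 0 0 .005; 0 -.005 0 0 0 0 .005; 0 -.005 0 0 0 0 .005; 0 -.005 0 0 0 0 .005; 0 -.004 0 0 0 0 .005; 0 0 0 0 0 0 .005'
python3 - <<'E'
from h import *
s=env.observe();delta(loc2w(-.018,0,.061),s)
im,d=env.grab_frame("wrist"); cv2.imwrite("pics/wrist9.png",im[:,:,::-1])
cv2.imwrite("pics/wrist9c.png",cv2.resize(im[90:210,215:355,::-1],None,fx=5,fy=5,interpolation=cv2.INTER_CUBIC))
E
```

```text
clock: 9.48
tcp_pos: [0.5779, 0.0887, 0.0639]
eef_rot: [2.387, 2.039, 0.004]
ft_force: [7.2, 0.1, -12.5]
width: 0.0132
shift(tool) [0.0001 0.0247 0.003 ] turn(tool,deg) [ 0.19 -0.01 -0.05]
```

View pics/wrist9.png

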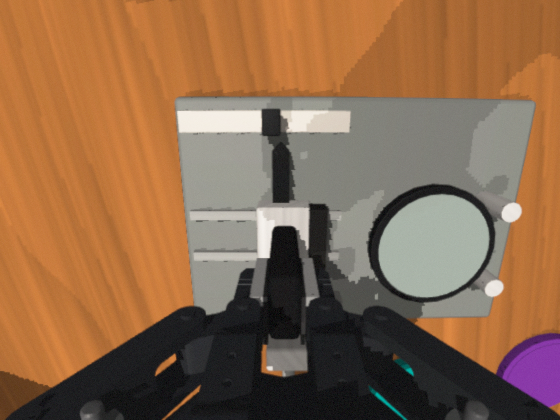

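View pics/wrist9c.png

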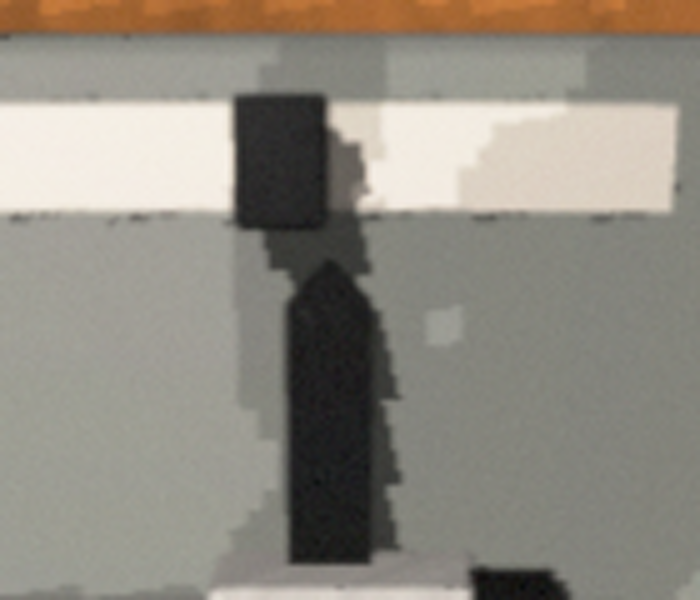

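The pointer tip at crop (330,260) is nearly there, and the polarizer is still in its seat at (435,242).

```bash
python3 - <<'E'
from h import *
s=env.observe()
rel(s,[(236,96),(326,96),(326,228),(238,228)],(330,260),(215,90),5)
E
```

```text
block corners [[-0.0546, 0.0785], [-0.0452, 0.0785], [-0.0453, 0.0651], [-0.0546, 0.0651]] mid [-0.0499  0.0718] tip [-0.0449  0.061 ] to go (mm, -x) 4.99
```

5.0 mm remain, consistent with 30.2 − 25.2.

```bash
python3 -m pendant '0 -.003 .001 0 0 0 .005; 0 -.002 0 0 0 0 .005; 0 0 0 0 0 0 .005; 0 0 0 0 0 0 .005'
python3 - <<'E'
from h import *
s=env.observe();delta(loc2w(-.018,0,.061),s)
im,d=env.grab_frame("wrist"); cv2.imwrite("pics/wrist10.png",im[:,:,::-1])
cv2.imwrite("pics/wrist10c.png",cv2.resize(im[90:190,225:325,::-1],None,fx=6,fy=6,interpolation=cv2.INTER_CUBIC))
g=im.astype(int).sum(2)
for r in (112,118,124,128): 
    c=np.where(g[r,255:310]<210)[0]+255; print("block",r,c.min(),c.max(),g[r,c.min()-2:c.max()+3:1][[0,1,2,-3,-2,-1]])
for r in (145,148,155,165,175,185): 
    c=np.where(g[r,255:310]<170)[0]+255; print("ptr",r,c)
E
```

```text
clock: 10.02
tcp_pos: [0.5743, 0.0893, 0.0639]
eef_rot: [2.386, 2.038, 0.006]
ft_force: [8.3, -0.2, -6.4]
width: 0.0131
shift(tool) [0.0001 0.0284 0.003 ] turn(tool,deg) [ 0.33 -0.02 -0.06]
block 112 269 286 [660 455 189 184 476 622]
block 118 269 286 [653 461 195 114 213 299]
block 124 269 286 [599 456 189 110 217 279]
block 128 269 286 [624 481 194 124 228 283]
ptr 145 [278 279 280 281 282 283 284 285]
ptr 148 [275 276 277 278 279 280 281 282 283 284 285 286]
ptr 155 [273 274 275 276 277 278 279 280 281 282 283 284 285 286 287 288 289]
ptr 165 [273 274 275 276 277 278 279 280 281 282 283 284 285 286 287 288 289]
ptr 175 [273 274 275 276 277 278 279 280 281 282 283 284 285 286 287 288 289]
ptr 185 [273 274 275 276 277 278 279 280 281 282 283 284 285 286 287 288 289 291]
```

View pics/wrist10c.png

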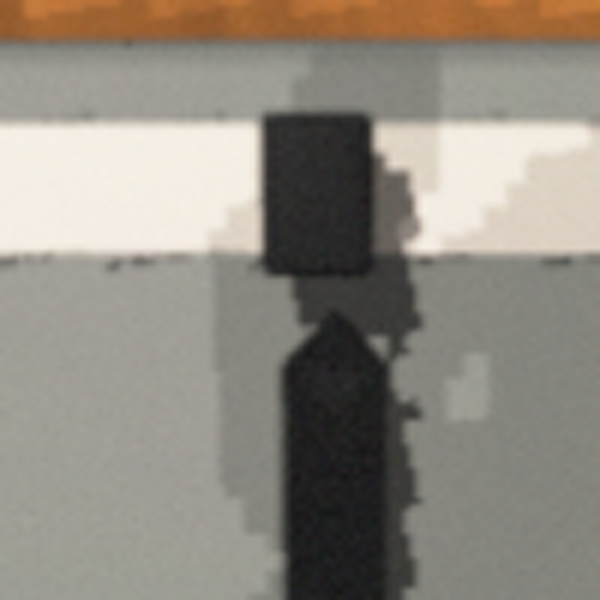

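```bash
python3 - <<'E'
from h import *
s=env.observe()
rel(s,[(277.5,121)],(281.1,143),(0,0),1)
rel(s,[(264,115),(372,115),(372,272),(266,272)],(335,312),(225,90),6)
E
```

```text
block corners [[-0.0502, 0.0724]] mid [-0.0502  0.0724] tip [-0.0484  0.0602] to go (mm, -x) 1.83
block corners [[-0.0548, 0.0786], [-0.0455, 0.0786], [-0.0454, 0.0653], [-0.0548, 0.0653]] mid [-0.0501  0.0719] tip [-0.0487  0.061 ] to go (mm, -x) 1.36
```

About 1.6 mm remain. The arm delivers roughly 75% of the command against the spring, so I command 2 mm.

```bash
python3 -m pendant '0 -.002 0 0 0 0 .005; 0 0 0 0 0 0 .005; 0 0 0 0 0 0 .005; 0 0 0 0 0 0 .005'
python3 - <<'E'
from h import *
s=env.observe();delta(loc2w(-.018,0,.061),s)
im,d=env.grab_frame("wrist"); cv2.imwrite("pics/wrist11.png",im[:,:,::-1])
cv2.imwrite("pics/wrist11c.png",cv2.resize(im[90:190,225:325,::-1],None,fx=6,fy=6,interpolation=cv2.INTER_CUBIC))
g=im.astype(int).sum(2)
for r in (112,118,124): print("block",r,g[r,267:276],g[r,284:294])
for r in (143,145,147,155,165,175): print("ptr",r,g[r,270:295])
E
```

```text
clock: 10.58
tcp_pos: [0.5724, 0.0896, 0.0639]
eef_rot: [2.385, 2.038, 0.006]
ft_force: [8.3, -1.3, -6.5]
width: 0.013
shift(tool) [0.0001 0.0303 0.003 ] turn(tool,deg) [ 0.34 -0.02 -0.06]
block 112 [708 707 707 704 619 354 157 157 142] [121 126 132 122 114 126 295 523 620 630]
block 118 [711 711 706 705 617 353 161 133 134] [130 127 122 114 111 118 149 257 395 467]
block 124 [664 651 639 632 518 298 145 123 139] [121 123 119 113 121 109 160 236 285 284]
ptr 143 [403 398 402 402 396 397 391 369 264 147  93  98 109 152 176 175 181 172
 177 185 170 175 181 169 180]
ptr 145 [398 394 395 400 399 389 323 205 126 104  88 100  99  90 111 154 169 180
 184 175 201 206 192 181 179]
ptr 147 [393 398 402 383 312 195 120  97 103  98 108 113  94  97 102  96 172 292
 345 357 376 377 304 198 182]
ptr 155 [393 312 165  82  74  97 103 101 104 113 125 124 139 125 104  98  83  81
 103 132 221 330 389 394 395]
ptr 165 [385 334 205 104  81  87  94  91  94  96  91  97  83  78  87  80 101  92
  93 149 164 182 218 334 389]
ptr 175 [388 330 197 112  97  76  81 102  87  95 100  79  82  95 103  94 101  91
  97 143 161 198 301 369 371]
```

View pics/wrist11c.png

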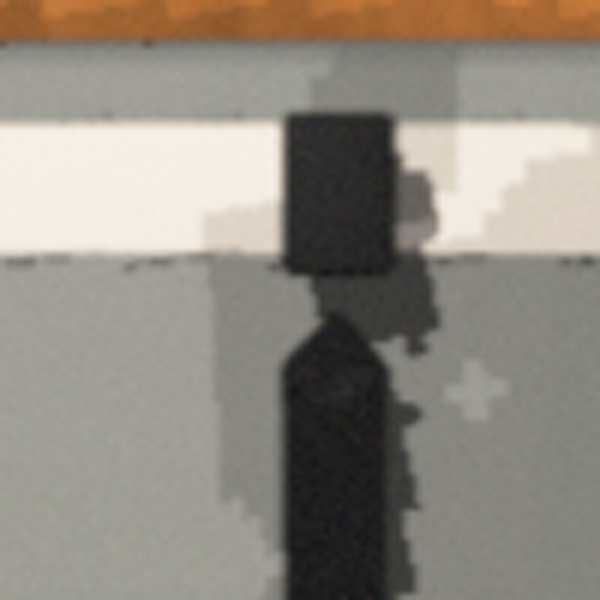

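```bash
python3 - <<'E'
from h import *
s=env.observe()
rel(s,[(281.05,121)],(280.7,143),(0,0),1)
rel(s,[(285,115),(394,115),(393,272),(287,272)],(335,312),(225,90),6)
for n in("top","scene"):
    im,_=env.grab_frame(n); o=(185,165) if n=="top" else (250,180)
    cv2.imwrite(f"pics/{n}12.png",im[:,:,::-1])
print(env.observe()["ft_force"],env.observe()["width"])
E
```

```text
block corners [[-0.0503, 0.0724]] mid [-0.0503  0.0724] tip [-0.0505  0.0603] to go (mm, -x) -0.26
block corners [[-0.0549, 0.0786], [-0.0455, 0.0786], [-0.0455, 0.0653], [-0.0549, 0.0653]] mid [-0.0502  0.0719] tip [-0.0507  0.061 ] to go (mm, -x) -0.49
[ 8.2628242   0.03844196 -6.65561174] 0.01287409555060834
```

View pics/wrist11.png

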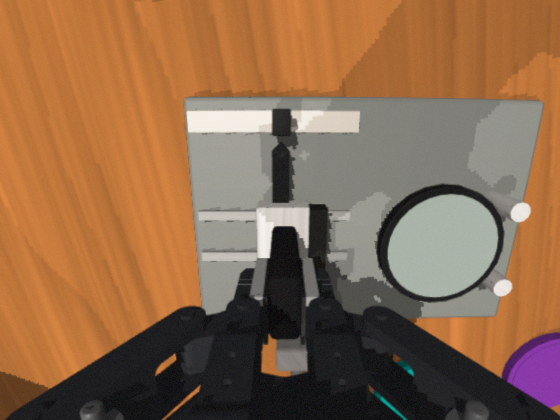

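View pics/scene12.png

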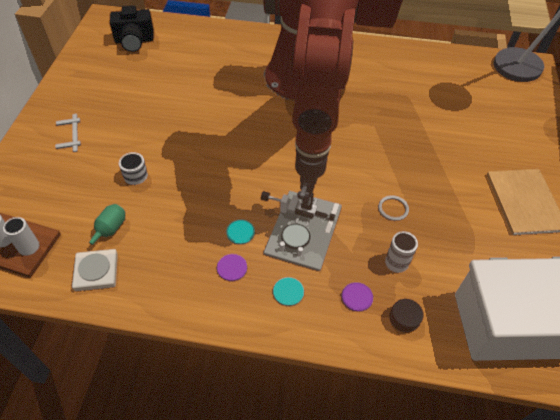

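The lock knob is out in the scene view at (266,197), and the polarizer, tubes, ring and blower are where they were. The pointer is about 0.3 mm past the middle, so I ease back a touch and check it holds still.

```bash
python3 -m pendant '0 .0003 0 0 0 0 .005; 0 0 0 0 0 0 .005; 0 0 0 0 0 0 .005; 0 0 0 0 0 0 .005; 0 0 0 0 0 0 .005; 0 0 0 0 0 0 .005; 0 0 0 0 0 0 .005; 0 0 0 0 0 0 .005'
python3 - <<'E'
from h import *
s=env.observe()
im,d=env.grab_frame("wrist"); cv2.imwrite("pics/wrist13c.png",cv2.resize(im[90:190,225:325,::-1],None,fx=6,fy=6,interpolation=cv2.INTER_CUBIC))
g=im.astype(int).sum(2)
def edges(r,a,b):
    x=np.arange(a,b); v=g[r,a:b]; k=np.where(v<260)[0]
    i,j=k[0],k[-1]; return round(x[i]-(260-v[i])/(v[i-1]-v[i]),2)
B=[]
for r in (110,111,112,113): 
    v=g[r,:]; l=np.interp(-400,-v[268:275],np.arange(268,275)); q=np.interp(400,v[286:294],np.arange(286,294)); B.append((l+q)/2)
P=[]
for r in (150,152,154,156,158):
    v=g[r,:]; l=np.interp(-240,-v[268:275],np.arange(268,275)); q=np.interp(240,v[286:294],np.arange(286,294)); P.append((l+q)/2)
print(np.round(B,2),np.round(P,2))
rel(s,[(np.mean(B),121)],(np.mean(P),143),(0,0),1)
E
```

```text
clock: 11.72
tcp_pos: [0.5727, 0.0896, 0.0639]
eef_rot: [2.386, 2.038, 0.007]
ft_force: [8.6, 0.5, -5.9]
width: 0.0133
[280.53 280.46 280.47 280.47] [280.3  280.17 281.93 282.26 282.33]
block corners [[-0.0503, 0.0724]] mid [-0.0503  0.0724] tip [-0.0498  0.0602] to go (mm, -x) 0.43
```

View pics/wrist13c.png

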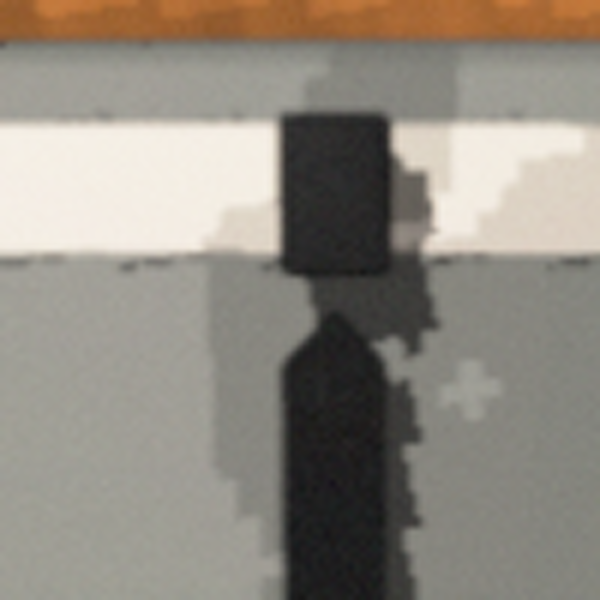

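The block centre is at x≈335 in the crop and the pointer tip also at x≈335. The script's 0.43 mm is biased by the shadow in three of its rows; the clean rows, at 280.2–280.3 px against 280.5 for the block, give about 0. Force and width are steady, so I hand in.

```bash
python3 - <<'E'
from station import env
print(env.sign_off())
E
```

```text
the job is handed in; nothing more can be done
None
```

I pulled the lock knob fully out, then drew the jaw back about 30 mm by its handle until the pointer stood opposite the middle of the index block. I handed the job in at about 11.8 s with the handle still gripped.

- **Lock knob:** it travelled 18.0 mm and met its stop at about 9.5 N. It was still out in the scene view taken just before the last 0.3 mm adjustment.
- **Pointer:** the last close-up put the tip within a few tenths of a millimetre of the block's middle. The edge script gave 0.43 mm, but three of its five rows were thrown off by a shadow; the two clean rows gave about 0.
- **Hold:** the pose, the grip width (13 mm) and the force (about 8.5 N along the pull) stayed steady through the last second of waiting.
- **Rest of the scene:** in the last scene view the polarizer was still in its seat, and the tubes, ring and blower looked unmoved. I checked these by eye, not by measurement.
- **Disagreements:** the first camera-based clip position was about 2.5 mm off along the clip's x, and I corrected it when gripping the knob. Closing on the knob and the handle briefly loaded the wrist by up to about 23 N, well under the 120 N limit; I eased it off both times.

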